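# Unstack the desk organiser and dock its tray

## Robot

A 7-joint arm with a two-finger parallel gripper is mounted at the origin on a cart in front of the work surface, level with it; the furniture and walls round the work are solid. World frame = base frame: x ahead of the robot, y to its left, z up, the work surface at z = 0. Lengths are in m, angles in rad, forces in N, time in s.
With the tool pointing down it reaches from about 0.425 to 0.925 m from the base axis. Payload 6.8 kg.
Tool frame: the origin (TCP) lies midway between the tips of the shut fingers; the grasp point (between the pads) lies 19 mm behind it; y points along the fingers, x is the direction in which the jaws open and shut, and the axes are right-handed (so a half turn about y gives the same grasp; the last joint's range is limited). The gripper opens to 88 mm and grips with 3 to 60 N. Pads are 20 mm wide; open, the fingers measure 115 mm over their backs; the gripper's body (75 mm by 178 mm) begins 61 mm behind the grasp point.
Start: joints at [1.147, 0.477, 0.022, 1.555, -0.011, 1.109, -0.083], TCP at [0.21, -0.642, 0.202] pointing down, gripper open.
Joint ranges: [-2.96, 2.96], [-0.34, 2.1], [-1.41, 1.46], [0.24, 2.44], [-1.37, 4.51], [0.17, 1.92], [-2.96, 2.96]. Speed limits (rad/s): [2.39, 2.39, 3.14, 3.14, 3.14, 3.14, 3.14].

## Interface

Orientations are given as a unit quaternion [w, x, y, z].
In Python, from cell import r gives the robot as it stands. The module is installed in compiled form; this text tells all that it offers.
- The arm moves only by the shell command python3 -m pendant 'ROWS'. ROWS is JSON, a list that holds one entry, the list of rows, each a list of 5 numbers: the closure, from -1 (fully open) to 1 (shut), then the shift along the world's x, y, z in cm, then the turn about the world's z in degrees. A call has 1 to 20 rows; each row is the pose to reach, as a shift and turn from the pose commanded when the call began; what a row does not reach only later rows make up. A row lasts 1/10 s, in which the tool goes at most 50 mm and 8.59 degrees, less where a joint would pass 70% of its speed; a pose out of reach is approached as far as the arm can. A call with a gripper value outside its range is refused whole. The fingers move at their own pace and stop on an object; the grip force is fixed at half the most. Time passes only in rows, so rows that repeat a pose let the fingers close. It gives the time, the measured TCP pose, the force and the opening at its end, in the units of the state.
- r.observe(): the state, without advancing time (a new reading comes with each control period).
- r.camera(name): name is "scene" or "top" or "wrist"; returns the picture (420x560x3 uint8, blue, green, red); there is no depth.
- r.calibration(name): a dict with "fovy" (degrees; the focal length in pixels is half the picture's height over the tangent of half this angle, whatever the lens; pixels are square), "cx", "cy" (the principal point, pixels), "eye" and "attitude" of the camera in the world; the wrist camera has in their place "hand_eye" (4x4, takes a point from camera to tool coordinates, whose origin is the TCP and whose axes are the tool frame's). Camera axes: x right, y up, looking along -z (the intrinsics and any distortion apply to the point x, -y, -z); pixel columns grow to the right and rows downward; lengths in m; the calibration is good to about 2 mm. A picture is of the moment at which its call begins: read the wrist's pose just before it. calibration takes no time and is no camera call.
- r.job_done(): hands the job in, once; it reports no verdict.
The state is a dict: "t": time; "joints": joint angles; "dq": joint speeds; "effort": joint torques, N m; "tool_pos": TCP position; "ee_rot": TCP orientation; "ft_force": force on the tool from outside, world axes, zero at the start; "moment": the same for the moment, N m; "grip_width": finger opening in m.
Only numpy, scipy, OpenCV 4.12 (cv2) and the standard library are available. Lean on these libraries where they do the work, as an engineer would, in place of code of your own. Each camera call takes 0.05 s, during which the arm holds its last target. There are 200 camera calls.

## Task

Lift the blue cover off the stacked desk organiser by its knob and stand it, knob up, on the bare desk. Then lift the white tray with the things in it off the grey bin, lower it level into the open front part of the wooden rack, and push it fully home under the rack's lip, flush against the back wall. Drop neither of them, and leave the bin and everything else where it stands.

Things in the scene. Friction and masses are not known exactly. Their poses are not given: they have to be found in the camera images.
- cover_knob (a point): Centre of the dark round knob (28 mm across, from 9 mm below to 9 mm above this point) in the middle of the top of the blue cover. Pinch it from above at any yaw. This point is 63 mm above the cover's lower edge, so 63 mm above the desk once the cover stands there; the cover's flat top is 19 mm below it. z points up.
- cover: The blue cover, a loose inverted box 160 (x) x 120 (y) x 44 mm plus knob, about 0.16 kg; origin at the centre of its lower edge, 63 mm below the knob's centre. It rests on the tray's rim, a 5 mm skirt reaching inside with 3 mm play. The desk between pile and rack is free for it.
- tray_handle (a point): Grasp point of the upright hand grip with blue top in the middle of the white tray, 61 mm above the tray's underside, 15 mm below the grip's top, 15 mm above the tray's rim. The grip is 12 mm thick (y) and 70 mm long (x): pinch it from above across y. Hidden under the cover at the start. The tray is symmetrical end for end.
- tray: White tray, 160 (x) x 120 (y) mm outside, walls 4 mm, rim 46 mm above its underside, about 0.4 kg with contents; origin at the centre of its underside, 61 mm below the grasp point. Its 6 mm foot sits in the bin's mouth with 3 mm play, so lift it straight up at first; at the start its underside is 58 mm above the desk.
- base_bin: The grey open bin under the tray, 160 (x) x 120 (y) mm, 64 mm high, loose, 0.6 kg, with a roll of tape in it; origin at the centre of its underside, on the desk; x along its length. Cover, tray and bin start stacked with one common yaw.
- rack: Wooden rack, fixed. Origin: on the desk, below the middle of the fully docked tray; x: the way the tray is pushed home. Floor 4 mm thick, x = -152 to 88 mm, open at -x. Rails 30 mm high, inner faces y = +-66 mm. Back wall face x = 80.5 mm. Its lip covers x = 50.5 to 80.5 mm, underside 57 mm over the desk: set the tray down with its middle near x = -45 mm, then push its end wall (or slide it).
- carton_mid (a point): Centre of a small white carton with a violet stripe, 70 x 45 x 20 mm, lying loose in one half of the tray; it must stay in the tray.
- adapter_mid (a point): Centre of a white and black USB adapter, 86 x 22 x 15 mm, lying loose in the other half of the tray; it must stay in the tray.
- calculator: Bystander: desk calculator, 128 x 92 x 25 mm, on the bare desk behind its free middle; origin at the centre of its underside.
- stamp: Bystander: brown wooden rubber stamp with a knob handle, 29 x 55 mm, 73 mm high, at the left; origin at the centre of its underside.
- stapler: Bystander: blue stapler, 132 x 32 x 51 mm, at the right; origin at the centre of its underside.
There are look-alikes about, which are no part of the job. Leave any orange look-alike of the tray alone.

How it is judged:
On the way, in this order (a step that is already met when the one before it is completed fails the run):
1. the cover stands on the desk, knob up (height (world z) of cover below 0.01 m and angle between cover's own z axis and vertical below 0.1 rad and contact force between cover and the fingers below 0.1 N and z of tray_handle in the frame of base_bin below 0.125 m), for 0.2 s.
2. the tray is lifted clear of the bin (z of tray_handle in the frame of base_bin above 0.135 m and height (world z) of base_bin below 0.01 m), for 0.1 s.
At the end, for the whole second after the job is handed in: The tray lies flat in the rack, its middle within 8 mm of home along the rack and 12 mm across, with the carton and the adapter in it; the cover stands knob up on the desk (within 10 mm of its surface); the bin stands upright within 30 mm of where it was; all at rest (x of tray in the frame of rack between -0.008 and 0.008 m and y of tray in the frame of rack between -0.012 and 0.012 m and z of tray in the frame of rack below 0.009 m and angle between tray's own z axis and vertical below 0.06 rad and angle between the x axis of tray and the x axis of rack, either way round below 0.12 rad and linear speed of each of tray, cover below 0.02 m/s and height (world z) of cover below 0.01 m and angle between each of cover, base_bin's own z axis and vertical below 0.1 rad and distance of base_bin from where it was at the start of the episode below 0.03 m and x of carton_mid in the frame of tray between -0.08 and 0.08 m and y of carton_mid in the frame of tray between -0.06 and 0.06 m and z of carton_mid in the frame of tray between 0 and 0.06 m and x of adapter_mid in the frame of tray between -0.08 and 0.08 m and y of adapter_mid in the frame of tray between -0.06 and 0.06 m and z of adapter_mid in the frame of tray between 0 and 0.06 m); the robot touches nothing.
It fails at once if the tray is tipped by more than about 25 degrees (angle between tray's own z axis and vertical above 0.45 rad).
It fails at once if the tray is dropped (over 0.5 m/s out of the fingers, a fall of about 13 mm) (linear speed of tray above 0.5 m/s and contact force between tray and the fingers below 0.1 N).
It fails at once if the bin is pushed away (over 50 mm) (distance of base_bin from where it was at the start of the episode above 0.05 m).
It fails at once if the calculator, rubber stamp or stapler is disturbed (over 30 mm) (distance of any of calculator, stamp, stapler from where it was at the start of the episode above 0.03 m).
It fails at once if the cover is dropped (over 0.5 m/s out of the fingers, a fall of about 13 mm) (linear speed of cover above 0.5 m/s and contact force between cover and the fingers below 0.1 N).
It also fails if it takes over 72 s, if anything falls off the work surface, if the arm or the gripper's body presses on something with over 40 N, if the wrist force passes 120 N, or if a joint passes its speed limit or range.

## Working session

There is one attempt and no reset: what is moved stays moved. The work goes in short steps, Python scripts to look and compute and a shell command to move; the robot and the scene stay as the last step left them, time stands still between calls to the robot, and variables do not carry over. Pictures are saved under pics/ and viewed, about 8 in all and at most 12, crops included, and the job is handed in when it is done.

```bash
mkdir -p pics
python3 - <<'E'
from cell import r
import cv2,numpy as np
for n in("scene","top"):
    cv2.imwrite(f"pics/{n}0.png",r.camera(n)); print(n,r.calibration(n))
print(r.calibration("wrist")); s=r.observe(); print(s)
E
```

```text
scene {'fovy': 47.465327073631855, 'cx': 283.09330364287314, 'cy': 210.92372771593264, 'eye': array([-0.13582416,  0.53399342,  1.0506784 ]), 'attitude': array([-0.4301613 , -0.1848268 ,  0.34271297,  0.81446187])}
top {'fovy': 51.64941436797526, 'cx': 279.86002954697784, 'cy': 204.2712422407991, 'eye': array([0.52531891, 0.00653871, 1.61082409]), 'attitude': array([-0.70427126, -0.03161904,  0.04021516,  0.70808543])}
{'fovy': 66.97984388899054, 'cx': 274.8830728917024, 'cy': 212.83986535311817, 'hand_eye': array([[ 9.99999367e-01, -1.11934627e-03, -1.13029149e-04,
         1.59472608e-05],
       [ 1.74430323e-04,  2.53511337e-01, -9.67332400e-01,
        -1.83318348e-01],
       [ 1.11143409e-03,  9.67331768e-01,  2.53511372e-01,
         6.92849615e-02],
       [ 0.00000000e+00,  0.00000000e+00,  0.00000000e+00,
         1.00000000e+00]])}
{'t': 0.1, 'joints': array([ 1.14687418,  0.47773943,  0.02232238,  1.55630277, -0.01149077,
        1.10931735, -0.08311712]), 'dq': array([-2.17782011e-03, -2.19116872e-03, -2.82816204e-04, -2.21873444e-03,
        5.01823527e-04, -8.23990551e-04,  9.60018321e-05]), 'effort': array([ 4.57566566e-03, -5.84086847e+01,  1.54006373e+00, -2.73313916e+01,
       -5.41958527e-02,  1.30235785e-02,  3.09901293e-05]), 'tool_pos': array([ 0.2094758 , -0.64108006,  0.20088488]), 'ee_rot': array([ 0.57271733, -0.57210644,  0.41563613, -0.41465129]), 'ft_force': array([ 0.69146993,  0.54921199, -0.41960035]), 'moment': array([0.00630888, 0.02097717, 0.06027739]), 'grip_width': 0.08783824530657419}
```

View pics/scene0.png

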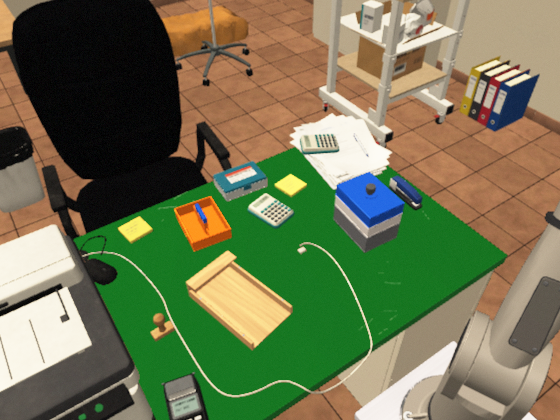

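View pics/top0.png

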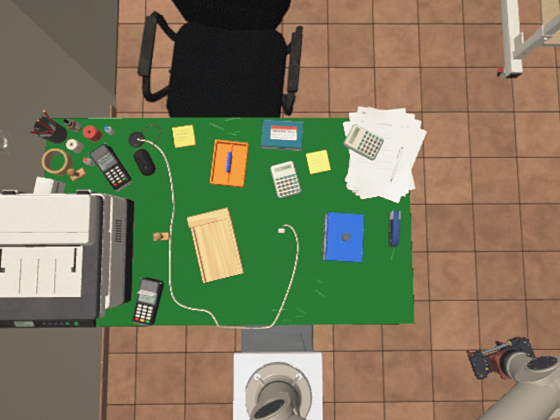

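```bash
cat > h.py <<'E'
from cell import r
import cv2,numpy as np
from scipy.spatial.transform import Rotation as R
def cam(n,s=None):
    c=r.calibration(n); f=210/np.tan(np.radians(c["fovy"]/2))
    if n=="wrist":
        s=s or r.observe(); M=np.eye(4); M[:3,:3]=R.from_quat(np.roll(s["ee_rot"],-1)).as_matrix(); M[:3,3]=s["tool_pos"]
        M=M@c["hand_eye"]; return f,c["cx"],c["cy"],M[:3,3],M[:3,:3]
    return f,c["cx"],c["cy"],np.array(c["eye"]),R.from_quat(np.roll(c["attitude"],-1)).as_matrix()
def ray(C,p):
    f,cx,cy,e,A=C; p=np.atleast_2d(p).astype(float)
    d=np.c_[(p[:,0]-cx)/f,-(p[:,1]-cy)/f,-np.ones(len(p))]@A.T
    return e,d
def onz(C,p,z):
    e,d=ray(C,p); return e+d*((z-e[2])/d[:,2])[:,None]
def proj(C,P):
    f,cx,cy,e,A=C; q=(np.atleast_2d(P)-e)@A; return np.c_[cx-f*q[:,0]/q[:,2],cy+f*q[:,1]/q[:,2]]
def tri(C1,p1,C2,p2):
    e1,d1=ray(C1,p1);e2,d2=ray(C2,p2);M=np.c_[d1[0],-d2[0]];k=np.linalg.lstsq(M,e2-e1,rcond=None)[0]
    a,b=e1+k[0]*d1[0],e2+k[1]*d2[0];return (a+b)/2,np.linalg.norm(a-b)
def blobs(m,amin):
    n,l,st,ce=cv2.connectedComponentsWithStats(m.astype(np.uint8)); return [(i,st[i],ce[i],l==i) for i in range(1,n) if st[i][4]>=amin]
E
python3 - <<'E'
from h import *
I={n:cv2.imread(f"pics/{n}0.png") for n in("scene","top")};C={n:cam(n) for n in I}
t=I["top"];h=cv2.cvtColor(t,cv2.COLOR_BGR2HSV)
roi=np.zeros(t.shape[:2],bool);roi[200:275,310:375]=1
m=((h[...,0]>105)&(h[...,0]<130)&(h[...,1]>150)&(h[...,2]>60)&roi)
for b in blobs(m,300):
    cs,_=cv2.findContours(b[3].astype(np.uint8),0,2);q=cv2.minAreaRect(cs[0]);bx=cv2.boxPoints(q);W=onz(C["top"],bx,.148)[:,:2]
    print("cover",q,W.round(4).tolist(),W.mean(0)); e=[W[1]-W[0],W[2]-W[1]];print([(np.linalg.norm(x),np.degrees(np.arctan2(x[1],x[0]))) for x in e])
def dark(n,x0,y0,x1,y1):
    hh=cv2.cvtColor(I[n],cv2.COLOR_BGR2HSV)[y0:y1,x0:x1];mm=(hh[...,2]<95)|(hh[...,1]<120)
    return [(b[1].tolist(),b[2]+[x0,y0]) for b in blobs(mm,8)]
print(dark("top",338,228,356,248),dark("scene",358,180,384,200))
m=((h[...,0]>8)&(h[...,0]<28)&(h[...,1]>50)&(h[...,2]>120));roi[:]=0;roi[195:295,175:255]=1
for b in blobs(m&roi,300):
    cs,_=cv2.findContours(b[3].astype(np.uint8),0,2);cs=max(cs,key=len);q=cv2.minAreaRect(cs);ap=cv2.approxPolyDP(cs,4,True)[:,0]
    print("rack",q,ap.tolist(),onz(C["top"],ap,.0)[:,:2].round(3).tolist())
cv2.imwrite("pics/crop0.png",np.hstack([cv2.resize(t[195:295,175:255],None,fx=5,fy=5,interpolation=cv2.INTER_CUBIC),cv2.resize(I["scene"][165:265,325:405],None,fx=5,fy=5,interpolation=cv2.INTER_CUBIC)]))
E
```

```text
cover ((344.5352478027344, 236.95391845703125), (36.1506462097168, 46.96686935424805), 3.6913859844207764) [[0.4887, -0.1618], [0.6462, -0.1746], [0.6376, -0.2969], [0.4802, -0.2827]] [ 0.56317577 -0.22900488]
[(np.float64(0.15797772873947982), np.float64(-4.671155532477498)), (np.float64(0.1225679351320981), np.float64(-93.98868875104216))]
[([4, 5, 8, 8, 55], array([345.67272727, 236.43636364]))] [([8, 4, 10, 11, 81], array([370.07407407, 188.34567901]))]
rack ((215.1470947265625, 244.5882568359375), (67.66743469238281, 42.6862678527832), 75.96376037597656) [[227, 208], [187, 217], [203, 282], [243, 272]] [[0.677, 0.183], [0.644, 0.331], [0.405, 0.269], [0.44, 0.123]]
```

View pics/crop0.png

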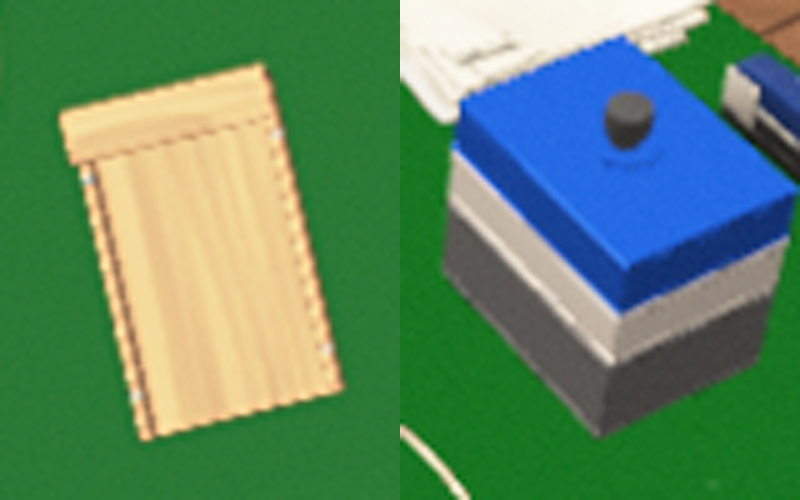

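Run:
```python
from h import *
C=cam("top");S=cam("scene")
print("knob",onz(C,[345.7,236.4],.167),onz(S,[370.1,188.3],.167),tri(C,[345.7,236.4],S,[370.1,188.3]))
print("cable",onz(C,[[281,231],[288,240],[296,255],[297,265],[292,290]],0).round(3)[:,:2].tolist(),"place",onz(C,[[266,262]],.0))
s=r.observe();A=R.from_quat(np.roll(s["ee_rot"],-1)).as_matrix();print(A.round(3),np.degrees(np.arctan2(A[1,0],A[0,0])),s["tool_pos"])
```

```text
knob [[ 0.56407156 -0.22981497  0.167     ]] [[ 0.55734869 -0.22288248  0.167     ]] (array([ 0.56451509, -0.23112988,  0.15764705]), np.float64(0.0005758274285504598))
cable [[0.59, -0.017], [0.556, -0.043], [0.501, -0.072], [0.465, -0.075], [0.374, -0.056]] place [[0.47623523 0.03873094 0.        ]]
[[ 0.311 -0.001  0.951]
 [-0.951  0.002  0.311]
 [-0.002 -1.    -0.   ]] -71.90326586289578 [ 0.2094758  -0.64108006  0.20088488]
```

```bash
python3 -m pendant '[[[-1,0,0,5,0],[-1,0,0,10,0],[-1,3,3.5,10,-3],[-1,6,7,10,-6],[-1,9,10.5,10,-9],[-1,12,14,10,-12],[-1,15,17.5,10,-15],[-1,18,21,10,-18],[-1,21,24.5,10,-22.5],[-1,24,28,10,-22.5],[-1,27,31.5,10,-22.5],[-1,30,35,10,-22.5],[-1,33,38.5,10,-22.5],[-1,35.2,41.1,10,-22.5],[-1,35.2,41.1,10,-22.5],[-1,35.2,41.1,10,-22.5],[-1,35.2,41.1,10,-22.5]]]'
python3 - <<'E'
from h import *
s=r.observe();i=r.camera("wrist");cv2.imwrite("pics/w1.png",i);C=cam("wrist",s);np.save("w1.npy",np.array(s,dtype=object),allow_pickle=True);print(C,s["dq"].round(3), s["joints"].round(2))
print(proj(C,[[.564,-.23,.167]]))
E
```

```text
t: 1.8
tool_pos: [0.5606, -0.2322, 0.3014]
ee_rot: [0.479, -0.48, 0.519, -0.519]
ft_force: [0.9, -0.0, -0.3]
grip_width: 0.088
(np.float64(317.3966764283666), 274.8830728917024, 212.83986535311817, array([ 0.6298604 , -0.23740926,  0.48469127]), array([[-7.78806578e-02,  9.64115292e-01,  2.53803676e-01],
       [-9.96962421e-01, -7.55011844e-02, -1.91180947e-02],
       [ 7.30430697e-04, -2.54521657e-01,  9.67066798e-01]])) [ 0.012 -0.006  0.004  0.001  0.    -0.001 -0.003] [ 0.42  0.3  -0.17  1.59  0.05  1.26 -1.41]
[[272.44490697 196.38380185]]
```

View pics/w1.png

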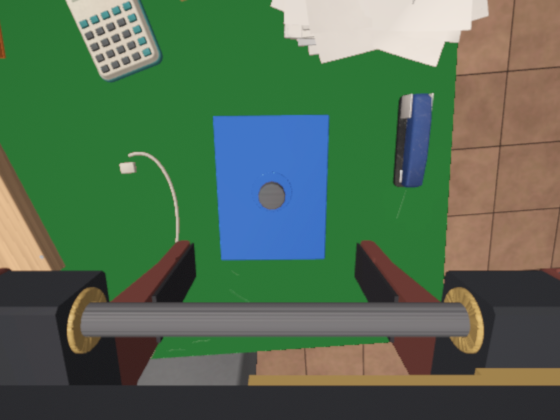

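Run:
```python
from h import *
s=np.load("w1.npy",allow_pickle=True).item();C=cam("wrist",s);i=cv2.imread("pics/w1.png");h=cv2.cvtColor(i,cv2.COLOR_BGR2HSV)
m=(h[...,0]>105)&(h[...,0]<130)&(h[...,1]>150)&(h[...,2]>60);m[:,:200]=0;m[:,345:]=0
b=max(blobs(m,300),key=lambda b:b[1][4])[3];cs,_=cv2.findContours(b.astype(np.uint8),0,2);c=max(cs,key=len)[:,0]
W=onz(C,c,.148)[:,:2].astype(np.float32);q=cv2.minAreaRect(W);print(q)
sub=h[175:218,250:295];k=[(x[1],x[2]+[250,175]) for x in blobs(sub[...,1]<120,50)];print(k,onz(C,k[0][1],.175))
```

```text
((0.565807044506073, -0.22901158034801483), (0.11696019023656845, 0.15635980665683746), 86.16268920898438)
[(array([  8,   7,  27,  28, 591], dtype=int32), array([271.31472081, 195.357022  ]))] [[ 0.56678458 -0.22914917  0.175     ]]
```

```bash
python3 -m pendant '[[[-1,0.5,0.3,-4,0],[-1,0.5,0.3,-8,0],[-1,0.5,0.3,-11,0],[-1,0.5,0.3,-13,0],[-1,0.5,0.3,-14.7,0],[-1,0.5,0.3,-14.7,0],[-1,0.5,0.3,-14.7,0],[-1,0.5,0.3,-14.7,0],[1,0.5,0.3,-14.7,0],[1,0.5,0.3,-14.7,0],[1,0.5,0.3,-14.7,0],[1,0.5,0.3,-14.7,0],[1,0.5,0.3,-14.7,0],[1,0.5,0.3,-14.7,0],[1,0.5,0.3,-14.7,0],[1,0.5,0.3,-14.7,0]]]'
```

```text
t: 3.45
tool_pos: [0.5666, -0.2276, 0.1547]
ee_rot: [0.48, -0.48, 0.519, -0.519]
ft_force: [0.1, 0.8, 0.1]
grip_width: 0.0273
```

```bash
python3 -m pendant '[[[1,0,0,0.5,0],[1,0,0,1,0],[1,0,0,2,0],[1,0,0,4,0],[1,0,0,7,0],[1,0,0,10,0],[1,0,0,12,0],[1,0,0,12,0],[1,0,0,12,0]]]'
python3 - <<'E'
from h import *
i=r.camera("scene");cv2.imwrite("pics/s2.png",cv2.resize(i[130:270,280:440],None,fx=3,fy=3))
E
```

```text
t: 4.35
tool_pos: [0.5667, -0.2276, 0.2752]
ee_rot: [-0.481, 0.48, -0.519, 0.519]
ft_force: [-0.0, 0.6, -0.1]
grip_width: 0.0002
```

View pics/s2.png

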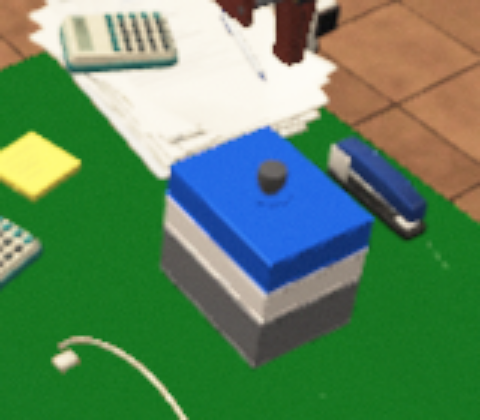

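```bash
python3 -m pendant '[[[-1,0,-0.1,0,0],[-1,0,-0.1,0,0],[-1,0,-0.1,0,0],[-1,0,-0.1,0,0],[-1,0,-0.1,0,0],[-1,0,-0.1,0,0],[-1,0,-0.1,0,0],[-1,0,-0.1,-4,0],[-1,0,-0.1,-8,0],[-1,0,-0.1,-11,0],[-1,0,-0.1,-12,0],[-1,0,-0.1,-12.5,0],[-1,0,-0.1,-12.5,0],[-1,0,-0.1,-12.5,0]]]'; python3 -m pendant '[[[1,0,0,0,0],[1,0,0,0,0],[1,0,0,0,0],[1,0,0,0,0],[1,0,0,0,0],[1,0,0,0,0],[1,0,0,0,0],[1,0,0,0,0],[1,0,0,0,0],[1,0,0,0,0],[1,0,0,0,0],[1,0,0,0,0]]]';python3 -m pendant '[[[1,0,0,0.3,0],[1,0,0,0.6,0],[1,0,0,1.0,0],[1,0,0,1.0,0]]]'
```

```text
t: 5.8
tool_pos: [0.5678, -0.229, 0.1515]
ee_rot: [-0.481, 0.48, -0.518, 0.52]
ft_force: [0.3, -0.1, 1.0]
grip_width: 0.0879
t: 7.0
tool_pos: [0.5674, -0.2288, 0.1505]
ee_rot: [-0.481, 0.48, -0.518, 0.519]
ft_force: [0.7, -0.4, 6.0]
grip_width: 0.0004
t: 7.4
tool_pos: [0.5668, -0.2287, 0.1602]
ee_rot: [-0.48, 0.48, -0.519, 0.519]
ft_force: [-0.5, -0.1, 0.5]
grip_width: 0.0006
```

Run:
```python
from h import *
s=r.observe();i=r.camera("wrist");C=cam("wrist",s);t=s["tool_pos"];print(t,proj(C,[t,t+[0,0,.019]]))
j=r.camera("scene")
cv2.imwrite("pics/w3.png",np.hstack([cv2.resize(i[120:360,150:400],None,fx=1.8,fy=1.8),cv2.resize(j[150:260,305:415],(320,432))[:432]]))
```

```text
[ 0.56684481 -0.22871913  0.16023362] [[274.97449155 246.25857854]
 [274.98998581 258.38259228]]
```

View pics/w3.png

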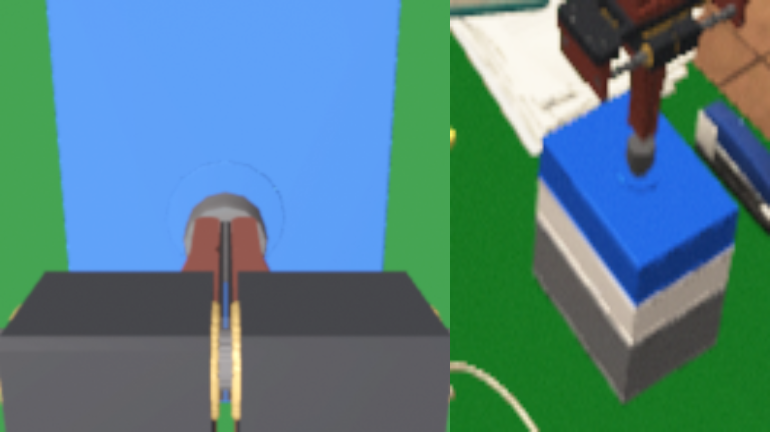

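Run:
```python
from h import *
T=cam("top");S=cam("scene");t=r.observe()["tool_pos"]
print("tcp in scene",proj(S,[t]),"knob centre cand",proj(S,[[.5665,-.229,z] for z in(.14,.15,.16,.17)]).round(1).tolist())
W=[[.4887,-.1618,.148],[.6462,-.1746,.148],[.4802,-.2827,.148]];P=proj(T,W)
for p,q in zip(P,[[370,218.6],[337,185.4],[404.6,203.4]]): print(tri(T,p,S,q))
print("bin bottom corner",onz(S,[365,252.4],0))
```

```text
tcp in scene [[369.12177529 187.66116796]] knob centre cand [[368.4, 192.9], [368.8, 190.2], [369.3, 187.6], [369.7, 184.9]]
(array([ 0.48770911, -0.16370741,  0.1386691 ]), np.float64(0.002240925327388075))
(array([ 0.64614831, -0.17719561,  0.13659975]), np.float64(0.0030888164412779906))
(array([ 0.47949404, -0.28538643,  0.13622436]), np.float64(0.000978426371772601))
bin bottom corner [[ 0.48586482 -0.16655625  0.        ]]
```

```bash
python3 -m pendant '[[[-1,0,0,3,0],[-1,0,0,3,0],[-1,0,0,3,0],[-1,0,0,3,0],[-1,0,0,3,0],[-1,0,0,3,0],[-1,0,0,3,0],[-1,0,0,3,0],[-1,0,0,3,0],[-1,0,0,3,0],[-1,0,0,3,0],[-1,0,0,3,0],[-1,0,0,0,0],[-1,0,0,-1,0],[-1,0,0,-1.5,0],[-1,0,0,-1.7,0],[-1,0,0,-1.7,0],[-1,0,0,-1.7,0]]]'; python3 -m pendant '[[[1,0,0,0,0],[1,0,0,0,0],[1,0,0,0,0],[1,0,0,0,0],[1,0,0,0,0],[1,0,0,0,0],[1,0,0,0,0],[1,0,0,0,0],[1,0,0,0,0],[1,0,0,0,0],[1,0,0,0,0],[1,0,0,0,0],[1,0,0,0,0]]]'
```

```text
t: 9.3
tool_pos: [0.5672, -0.2288, 0.1436]
ee_rot: [-0.481, 0.48, -0.518, 0.519]
ft_force: [0.1, -0.1, -1.4]
grip_width: 0.0878
t: 10.6
tool_pos: [0.5666, -0.2287, 0.1428]
ee_rot: [-0.48, 0.48, -0.519, 0.519]
ft_force: [-0.0, 0.1, 0.0]
grip_width: 0.027
```

```bash
python3 -m pendant '[[[1,0,0,0.2,0],[1,0,0,0.5,0],[1,0,0,1.0,0],[1,0,0,2.0,0],[1,0,0,3.5,0],[1,0,0,5,0],[1,0,0,5,0],[1,0,0,5,0]]]'
```

```text
t: 11.4
tool_pos: [0.567, -0.2287, 0.1936]
ee_rot: [-0.481, 0.48, -0.518, 0.519]
ft_force: [0.8, -0.1, -2.1]
grip_width: 0.0269
```

```bash
python3 -m pendant '[[[1,0,0,2,0],[1,0,0,5,0],[1,-0.4,1,6,0],[1,-1,3,6,0],[1,-2,6,6,1],[1,-3,9,6,2],[1,-4,12,6,3],[1,-5,15,6,4],[1,-6,18,6,5],[1,-7,21,6,6],[1,-8,24,6,6],[1,-8.8,26,6,6],[1,-9.1,26.6,6,6],[1,-9.1,26.6,6,6],[1,-9.1,26.6,6,6]]]'
python3 - <<'E'
from h import *
i=r.camera("top");cv2.imwrite("pics/t4.png",cv2.resize(i[190:310,170:370],None,fx=4,fy=4))
E
```

```text
t: 12.9
tool_pos: [0.4757, 0.0362, 0.2524]
ee_rot: [-0.506, 0.507, -0.493, 0.493]
ft_force: [0.8, -0.3, -1.7]
grip_width: 0.0268
```

View pics/t4.png

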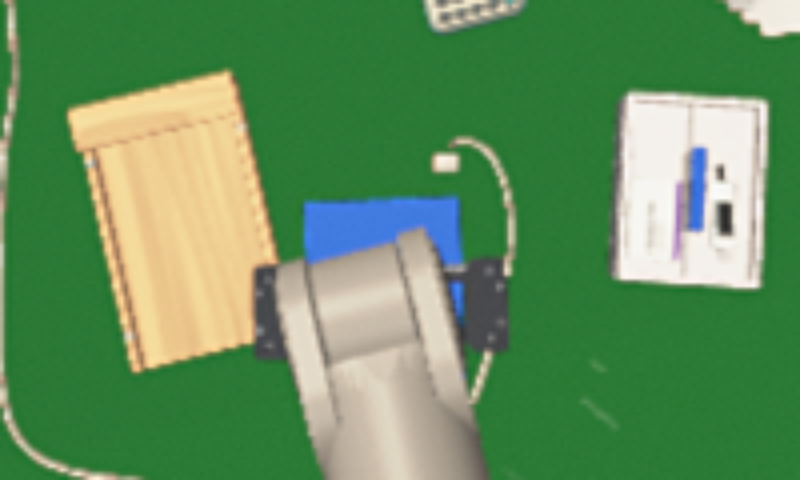

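```bash
python3 -m pendant '[[[1,0,0,-3,0],[1,0,0,-6,0],[1,0,0,-9,0],[1,0,0,-12,0],[1,0,0,-15,0],[1,0,0,-17.5,0],[1,0,0,-19,0],[1,0,0,-19.7,0],[1,0,0,-19.7,0],[1,0,0,-19.7,0]]]';python3 -m pendant '[[[1,0,0,-0.3,0],[1,0,0,-0.5,0],[1,0,0,-0.5,0],[1,0,0,-0.5,0]]]'
```

```text
t: 13.95
tool_pos: [0.4764, 0.037, 0.0563]
ee_rot: [0.507, -0.506, 0.493, -0.493]
ft_force: [-0.1, -0.9, -2.3]
grip_width: 0.0269
t: 14.35
tool_pos: [0.4758, 0.0374, 0.051]
ee_rot: [0.507, -0.507, 0.493, -0.493]
ft_force: [-0.5, -0.1, -0.8]
grip_width: 0.0266
```

```bash
python3 -m pendant '[[[1,0,0,-0.2,0],[1,0,0,-0.4,0],[1,0,0,-0.4,0]]]';python3 -m pendant '[[[1,0,0,-0.2,0],[1,0,0,-0.2,0]]]'
```

```text
t: 14.65
tool_pos: [0.4754, 0.0374, 0.0465]
ee_rot: [-0.507, 0.507, -0.493, 0.493]
ft_force: [0.6, -0.7, -1.3]
grip_width: 0.0271
t: 14.85
tool_pos: [0.4755, 0.0373, 0.0445]
ee_rot: [-0.507, 0.507, -0.493, 0.493]
ft_force: [-1.0, 0.6, -1.7]
grip_width: 0.027
```

```bash
python3 -m pendant '[[[1,0,0,-0.1,0],[1,0,0,-0.2,0],[1,0,0,-0.2,0]]]';python3 -m pendant '[[[1,0,0,-0.1,0],[1,0,0,-0.2,0],[1,0,0,-0.2,0]]]'
```

```text
t: 15.15
tool_pos: [0.4758, 0.0374, 0.0436]
ee_rot: [-0.507, 0.507, -0.493, 0.493]
ft_force: [-3.0, -1.3, 10.6]
grip_width: 0.0271
t: 15.45
tool_pos: [0.4759, 0.0373, 0.0434]
ee_rot: [-0.507, 0.507, -0.493, 0.494]
ft_force: [-10.4, -1.4, 33.8]
grip_width: 0.027
```

```bash
python3 -m pendant '[[[1,0,0,0.3,0],[1,0,0,0.3,0],[-1,0,0,0.3,0],[-1,0,0,0.3,0],[-1,0,0,0.3,0],[-1,0,0,0.3,0],[-1,0,0,0.3,0],[-1,0,0,0.3,0],[-1,0,0,0.3,0],[-1,0,0,0.3,0],[-1,0,0,0.3,0],[-1,0,0,0.3,0],[-1,0,0,4,0],[-1,0,0,9,0],[-1,0,0,14,0],[-1,0,0,19,0],[-1,0,0,21,0],[-1,0,0,21,0]]]'
```

```text
t: 17.25
tool_pos: [0.4777, 0.0378, 0.2543]
ee_rot: [0.509, -0.505, 0.491, -0.495]
ft_force: [-0.3, -0.4, -0.1]
grip_width: 0.0879
```

```bash
python3 -m pendant '[[[-1,1.5,-4,0,-1],[-1,3,-8.5,0,-3],[-1,4.5,-13,0,-5],[-1,6,-18,0,-6],[-1,7.5,-22,0,-6],[-1,8.8,-26,0,-6],[-1,8.8,-26.6,0,-6],[-1,8.8,-26.6,0,-6],[-1,8.8,-26.6,0,-6],[-1,8.8,-26.6,0,-6]]]';python3 - <<'E'
from h import *
s=r.observe();i=r.camera("wrist");C=cam("wrist",s);cv2.imwrite("pics/w5.png",i)
h=cv2.cvtColor(i,cv2.COLOR_BGR2HSV);m=(h[...,0]>105)&(h[...,0]<130)&(h[...,1]>130)&(h[...,2]>60)
for b in blobs(m,200):
    cs,_=cv2.findContours(b[3].astype(np.uint8),0,2);c=max(cs,key=len)[:,0];print(b[1],cv2.minAreaRect(onz(C,c,.134)[:,:2].astype(np.float32)))
w=(h[...,1]<60)&(h[...,2]>120)
for b in blobs(w,3000):
    cs,_=cv2.findContours(b[3].astype(np.uint8),0,2);c=max(cs,key=len)[:,0];print(b[1],cv2.minAreaRect(onz(C,c,.104)[:,:2].astype(np.float32)))
A=cam("wrist",s)[4];print(s["tool_pos"],"tool x yaw",np.degrees(np.arctan2(A[1,0],A[0,0])))
E
```

```text
t: 18.25
tool_pos: [0.5635, -0.2264, 0.2504]
ee_rot: [0.481, -0.481, 0.519, -0.518]
ft_force: [0.7, -0.3, -0.8]
grip_width: 0.0878
[ 422   93   32  104 1291] ((0.606313169002533, -0.38231831789016724), (0.02513125166296959, 0.09326758980751038), 85.874755859375)
[273 164  10  73 727] ((0.5657422542572021, -0.22906091809272766), (0.008951512165367603, 0.07122663408517838), 85.81944274902344)
[  22  199  122  103 7541] ((0.5239933729171753, -0.031764037907123566), (0.10662025958299637, 0.10622014850378036), 2.133784294128418)
[  52    0   98   75 3609] ((0.7369419932365417, -0.07863689959049225), (0.06944427639245987, 0.06974747776985168), 14.909276962280273)
[ 291    0  237   61 9769] ((0.7127023935317993, -0.36017942428588867), (0.21550673246383667, 0.05026691034436226), 85.79834747314453)
[  216   116   123   151 15539] ((0.5650087594985962, -0.22892272472381592), (0.12235315144062042, 0.16195203363895416), 86.1313705444336)
[ 0.5635317  -0.22644365  0.25044946] tool x yaw -94.18536755730769
```

View pics/w5.png

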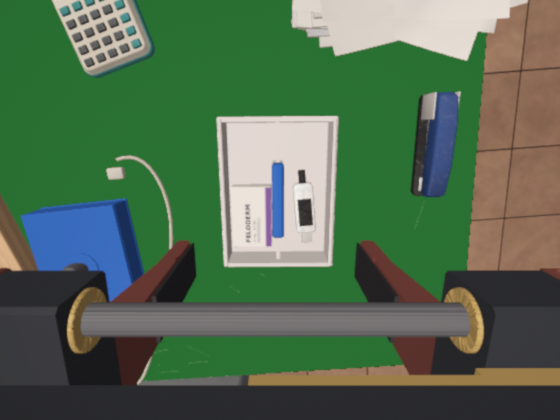

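```bash
python3 -m pendant '[[[0.2,0.2,-0.25,0,0],[0.2,0.2,-0.25,-3,0],[0.2,0.2,-0.25,-6,0],[0.2,0.2,-0.25,-9,0],[0.2,0.2,-0.25,-9,0],[0.2,0.2,-0.25,-9,0],[0.2,0.2,-0.25,-9,0],[0.2,0.2,-0.25,-11,0],[0.2,0.2,-0.25,-13,0],[0.2,0.2,-0.25,-14.5,0],[0.2,0.2,-0.25,-15.1,0],[0.2,0.2,-0.25,-15.1,0],[0.2,0.2,-0.25,-15.1,0]]]';python3 -m pendant '[[[1,0,0,0,0],[1,0,0,0,0],[1,0,0,0,0],[1,0,0,0,0],[1,0,0,0,0],[1,0,0,0,0],[1,0,0,0,0],[1,0,0,0,0]]]'
```

```text
t: 19.6
tool_pos: [0.5664, -0.2313, 0.1007]
ee_rot: [-0.481, 0.48, -0.518, 0.519]
ft_force: [-0.2, -0.4, 0.5]
grip_width: 0.0351
t: 20.4
tool_pos: [0.5661, -0.2304, 0.1003]
ee_rot: [-0.481, 0.48, -0.519, 0.519]
ft_force: [-1.4, 3.3, 6.5]
grip_width: 0.0117
```

```bash
python3 -m pendant '[[[1,0,0,0.3,0],[1,0,0,0.6,0],[1,0,0,1,0],[1,0,0,1.5,0],[1,0,0,2.5,0],[1,0,0,4,0],[1,0,0,6,0],[1,0,0,8,0],[1,0,0,10,0],[1,0,0,11,0],[1,0,0,11,0],[1,0,0,11,0]]]';python3 - <<'E'
from h import *
i=r.camera("scene");cv2.imwrite("pics/s6.png",cv2.resize(i[130:350,170:440],None,fx=2.7,fy=2.7))
E
```

```text
t: 21.6
tool_pos: [0.5653, -0.2311, 0.2095]
ee_rot: [0.48, -0.481, 0.519, -0.519]
ft_force: [-0.3, 0.7, -4.5]
grip_width: 0.0117
```

View pics/s6.png

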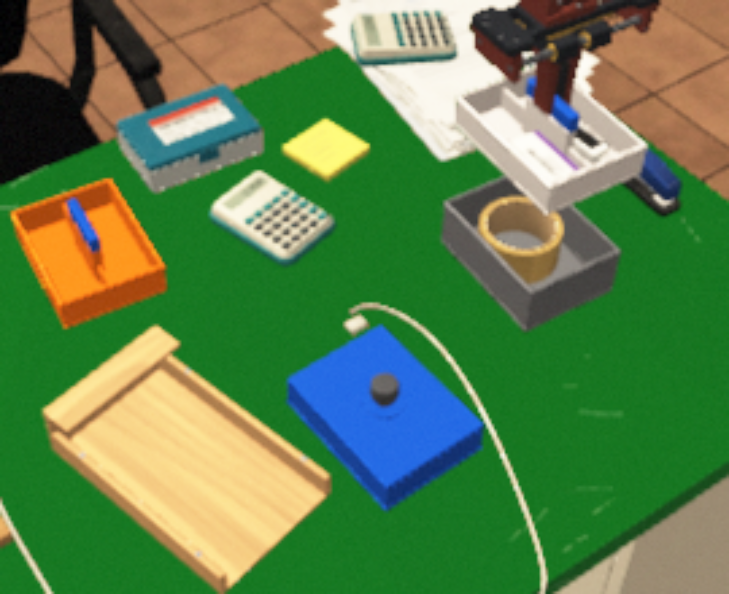

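Run:
```python
from h import *
T=cam("top");t=cv2.imread("pics/top0.png")
# average fresh frames for less noise
fr=np.mean([r.camera("top").astype(float) for _ in range(4)]+[t.astype(float)],0)
# signed wood-ness: red minus green channel, subpixel edge crossing
d=cv2.GaussianBlur(fr[...,2]-fr[...,1],(0,0),.7)
wood=np.median(d[235:265,205:225]);green=np.median(d[235:265,245:262]);th=(wood+green)/2;print(wood,green)
L,Rt,F=[],[],[]
for y in range(228,268):
    row=d[y]
    xm=int(187+(y-217)*16/65+20)
    for rng,o in((range(xm,xm-45,-1),L),(range(xm,xm+45),Rt)):
        rng=list(rng)
        for a,b in zip(rng,rng[1:]):
            if row[a]>=th>row[b]: o.append((a+(b-a)*(row[a]-th)/(row[a]-row[b]),y));break
for x in range(209,238):
    col=d[:,x]
    for y in range(255,295):
        if col[y]>=th>col[y+1]: F.append((x,y+(col[y]-th)/(col[y]-col[y+1])));break
def line(P,z):
    W=onz(T,P,z)[:,:2].astype(np.float32);v=cv2.fitLine(W,cv2.DIST_HUBER,0,.001,.001).ravel();
    v=v if v[0]>0 else np.r_[-v[:2],v[2:]];n=np.array([-v[1],v[0]]);res=(W-v[2:])@n;return v,res.std()
l,rl=line(L,.03);q,rr=line(Rt,0.);f,rf=line(F,.004)
an=lambda v:np.degrees(np.arctan2(v[1],v[0]))
print(an(l),rl,an(q),rr,an(f),rf,len(L),len(Rt))
th=np.radians((an(l)+an(q))/2);u=np.array([np.cos(th),np.sin(th)]);n=np.array([-u[1],u[0]])
yl,yr=(l[2:]@n),(q[2:]@n);xf=f[2:]@u;print("width",yl-yr)
o=u*(xf+.152)+n*(yl+yr)/2;print("yaw",np.degrees(th),"origin",o,"drop point",o-.045*u)
```

```text
32.36673282913094 -63.702353166071404
13.409649 0.00041493986 13.3333 0.00018364206 -76.50132 9.1637434e-05 40 40
width 0.14969143
yaw 13.371473 origin [0.5685046  0.22861308] drop point [0.5247245  0.21820621]
```

```bash
python3 -m pendant '[[[1,0,1,0,0],[1,-0.2,3,0,1],[1,-0.4,6,0,2],[1,-0.7,9,0,4],[1,-1,12,0,6],[1,-1.3,15,0,8],[1,-1.6,18,0,10],[1,-1.9,21,0,12],[1,-2.2,24,0,14],[1,-2.5,27,0,16],[1,-2.8,30,0,17.5],[1,-3,33,0,17.5],[1,-3.3,36,0,17.5],[1,-3.5,39,0,17.5],[1,-3.7,42,0,17.5],[1,-3.9,44,0,17.5],[1,-4,44.9,0,17.5],[1,-4,44.9,0,17.5],[1,-4,44.9,0,17.5],[1,-4,44.9,0,17.5]]]';python3 - <<'E'
from h import *
s=r.observe();i=r.camera("wrist");C=cam("wrist",s);A=C[4];th=np.radians(13.4)
print(s["tool_pos"],"tool yaw",np.degrees(np.arctan2(A[1,0],A[0,0])))
u=np.array([np.cos(th),np.sin(th),0]);n=np.array([-u[1],u[0],0]);o=np.array([.5685,.2286,0])
for z,pts in((.03,[(x,y) for x in(-40,0,40) for y in(-66,66)]),(.06,[(50.5,-60),(50.5,60)])):
    for p in pts:
        q=proj(C,[o+u*p[0]/1e3+n*p[1]/1e3+[0,0,z]])[0];cv2.circle(i,tuple(int(round(v)) for v in q),2,(0,0,255),-1)
cv2.imwrite("pics/w7.png",i)
E
```

```text
t: 23.85
tool_pos: [0.5259, 0.2162, 0.2096]
ee_rot: [-0.553, 0.554, -0.44, 0.44]
ft_force: [-0.9, -0.3, -5.3]
grip_width: 0.0119
[0.52587363 0.21619381 0.2096422 ] tool yaw -76.95646198943842
```

View pics/w7.png

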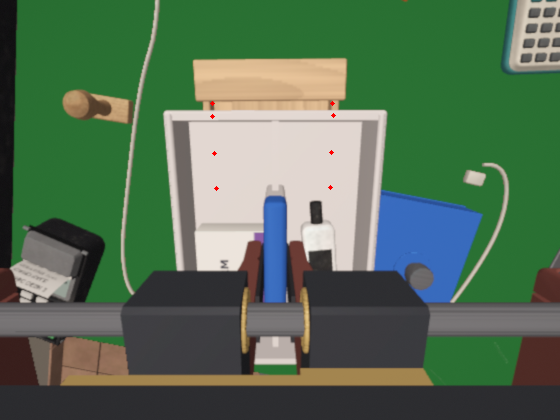

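```bash
python3 -m pendant '[[[1,0,0.3,0,0.4],[1,-0.1,0.35,-2,0.4],[1,-0.1,0.35,-5,0.4],[1,-0.1,0.35,-8,0.4],[1,-0.1,0.35,-10.5,0.4],[1,-0.1,0.35,-12.5,0.4],[1,-0.1,0.35,-12.5,0.4],[1,-0.1,0.35,-12.5,0.4]]]';python3 -m pendant '[[[1,0,0,-0.7,0],[1,0,0,-1.4,0],[1,0,0,-2,0],[1,0,0,-2.5,0],[1,0,0,-2.5,0]]]';python3 -m pendant '[[[1,0,0,-0.3,0],[1,0,0,-0.6,0],[1,0,0,-0.6,0],[1,0,0,-0.6,0]]]'
```

```text
t: 24.7
tool_pos: [0.525, 0.2213, 0.0851]
ee_rot: [0.555, -0.555, 0.438, -0.438]
ft_force: [0.4, 0.7, -3.6]
grip_width: 0.0116
t: 25.2
tool_pos: [0.5241, 0.221, 0.059]
ee_rot: [-0.555, 0.556, -0.438, 0.438]
ft_force: [-1.3, 0.5, -4.2]
grip_width: 0.0117
t: 25.6
tool_pos: [0.5246, 0.2214, 0.0538]
ee_rot: [-0.555, 0.555, -0.438, 0.438]
ft_force: [0.6, -0.4, -4.8]
grip_width: 0.012
```

```bash
python3 -m pendant '[[[1,0,0,-0.2,0],[1,0,0,-0.5,0],[1,0,0,-0.5,0],[1,0,0,-0.5,0]]]';python3 -m pendant '[[[1,0,0,-0.2,0],[1,0,0,-0.2,0],[1,0,0,-0.2,0]]]'
```

```text
t: 26.0
tool_pos: [0.5245, 0.2213, 0.0486]
ee_rot: [-0.555, 0.555, -0.438, 0.438]
ft_force: [-0.8, 0.4, -3.6]
grip_width: 0.0121
t: 26.3
tool_pos: [0.5246, 0.2213, 0.0467]
ee_rot: [-0.555, 0.555, -0.438, 0.438]
ft_force: [-0.4, -0.8, -3.2]
grip_width: 0.012
```

```bash
python3 -m pendant '[[[1,0,0,-0.1,0],[1,0,0,-0.1,0],[1,0,0,-0.1,0]]]';python3 -m pendant '[[[1,0,0,-0.1,0],[1,0,0,-0.1,0]]]'
```

```text
t: 26.6
tool_pos: [0.5248, 0.2214, 0.0463]
ee_rot: [0.555, -0.555, 0.438, -0.438]
ft_force: [-1.3, -1.9, 3.3]
grip_width: 0.0119
t: 26.8
tool_pos: [0.5248, 0.2213, 0.0462]
ee_rot: [-0.555, 0.555, -0.438, 0.438]
ft_force: [-4.8, -3.4, 13.0]
grip_width: 0.0117
```

```bash
python3 -m pendant '[[[1,0,0,0.1,0],[1,0.5,0.1,0.1,0],[1,1,0.2,0.1,0],[1,1.5,0.3,0.1,0],[1,2,0.4,0.1,0],[1,2.5,0.52,0.1,0],[1,3,0.63,0.1,0],[1,3.5,0.75,0.1,0],[1,3.5,0.75,0.1,0],[1,3.5,0.75,0.1,0]]]'
```

```text
t: 27.8
tool_pos: [0.5588, 0.2295, 0.0463]
ee_rot: [-0.555, 0.556, -0.438, 0.437]
ft_force: [-5.7, -1.3, 8.0]
grip_width: 0.012
```

```bash
python3 -m pendant '[[[1,0.3,0.07,0.1,0],[1,0.6,0.14,0.1,0],[1,0.6,0.14,0.1,0],[1,0.6,0.14,0.1,0]]]';python3 -m pendant '[[[1,0.2,0.05,0,0],[1,0.3,0.07,0,0],[1,0.3,0.07,0,0]]]';python3 -m pendant '[[[1,0.2,0.05,0,0],[1,0.3,0.07,0,0],[1,0.3,0.07,0,0]]]'
```

```text
t: 28.2
tool_pos: [0.5659, 0.2302, 0.0464]
ee_rot: [-0.555, 0.555, -0.438, 0.438]
ft_force: [-0.6, 0.5, -3.6]
grip_width: 0.0118
t: 28.5
tool_pos: [0.5688, 0.231, 0.0467]
ee_rot: [0.555, -0.555, 0.438, -0.438]
ft_force: [-0.3, -0.4, -3.5]
grip_width: 0.0119
t: 28.8
tool_pos: [0.5719, 0.2317, 0.0468]
ee_rot: [0.555, -0.555, 0.438, -0.438]
ft_force: [0.2, -0.2, -3.8]
grip_width: 0.0116
```

```bash
python3 -m pendant '[[[1,0.1,0.02,-0.05,0],[1,0.2,0.05,-0.05,0],[1,0.2,0.05,-0.05,0]]]';python3 -m pendant '[[[1,0.1,0.02,0,0],[1,0.2,0.05,0,0],[1,0.2,0.05,0,0]]]';python3 -m pendant '[[[1,0.1,0.02,0,0],[1,0.2,0.05,0,0],[1,0.2,0.05,0,0]]]'
```

```text
t: 29.1
tool_pos: [0.5723, 0.2317, 0.0463]
ee_rot: [-0.554, 0.556, -0.438, 0.437]
ft_force: [-5.6, -1.9, 1.7]
grip_width: 0.0113
t: 29.4
tool_pos: [0.5722, 0.2317, 0.0463]
ee_rot: [-0.553, 0.558, -0.439, 0.437]
ft_force: [-11.2, -3.5, 8.6]
grip_width: 0.0116
t: 29.7
tool_pos: [0.5723, 0.2317, 0.0462]
ee_rot: [-0.552, 0.559, -0.439, 0.436]
ft_force: [-16.4, -5.8, 13.6]
grip_width: 0.0118
```

```bash
python3 -m pendant '[[[1,-0.4,-0.1,0.1,0],[1,-0.4,-0.1,0.1,0],[0.2,-0.4,-0.1,0.1,0],[0.2,-0.4,-0.1,0.1,0],[0.2,-0.4,-0.1,0.1,0],[0.2,-0.4,-0.1,0.1,0],[0.2,-0.4,-0.1,0.1,0],[0.2,-0.4,-0.1,3,0],[0.2,-0.4,-0.1,7,0],[0.2,-0.4,-0.1,12,0],[0.2,-0.4,-0.1,17,0],[0.2,-3,-0.1,20,0],[0.2,-6,-0.1,20,0],[0.2,-6,-0.1,20,0]]]';python3 - <<'E'
from h import *
s=r.observe();i=r.camera("wrist");C=cam("wrist",s);print(s["tool_pos"])
cv2.imwrite("pics/w8.png",i);j=r.camera("scene")
cv2.imwrite("pics/f8.png",np.hstack([cv2.resize(i[0:300,100:420],None,fx=1.25,fy=1.25),cv2.resize(j[220:360,170:320],None,fx=2.68,fy=2.68)[:375]]))
h=cv2.cvtColor(i,cv2.COLOR_BGR2HSV)
m=(h[...,0]>105)&(h[...,0]<130)&(h[...,1]>130)&(h[...,2]>60)
for b in blobs(m,200):
    cs,_=cv2.findContours(b[3].astype(np.uint8),0,2);c=max(cs,key=len)[:,0];print("blue",b[1],cv2.minAreaRect(onz(C,c,.08)[:,:2].astype(np.float32)))
E
```

```text
t: 31.1
tool_pos: [0.515, 0.2333, 0.2479]
ee_rot: [0.556, -0.555, 0.437, -0.437]
ft_force: [0.0, 0.1, 0.0]
grip_width: 0.0351
[0.51503543 0.23331873 0.24788862]
blue [284 111  10  67 616] ((0.5706193447113037, 0.23176996409893036), (0.06997722387313843, 0.009645827114582062), 14.143077850341797)
blue [ 352  180  126   99 7984] ((0.5041120052337646, 0.06436160951852798), (0.11119529604911804, 0.11989489942789078), 2.1861255168914795)
```

View pics/f8.png

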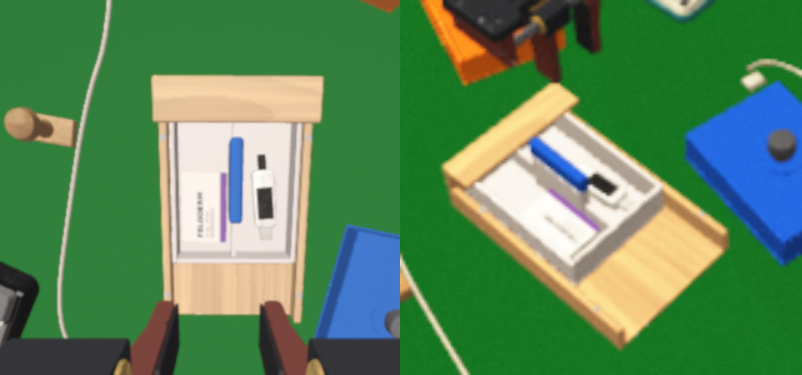

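Run:
```python
from h import *
C=cam("wrist");u=np.array([.9728,.2317,0]);n=np.array([-.2317,.9728,0]);hd=np.array([.5706,.2318,0])
i=cv2.imread("pics/w8.png").astype(int)
for z in(.057,.063):print("lip edge",(onz(C,[290,97.6],z)-hd)@u)
print("front",(onz(C,[285,252],.004)-hd)@u)
print("tray end rim outer (expect -80)",(onz(C,[288,262.5/1.25],.05)-hd)@u)
print("rails y outer top",(onz(C,[[100+165/1.25,200/1.25],[100+307/1.25,200/1.25]],.03)-hd)@n)
```

```text
lip edge [0.05238226]
lip edge [0.051823]
front [-0.15158754]
tray end rim outer (expect -80) [-0.07793853]
rails y outer top [ 0.06599934 -0.07578177]
```

```bash
python3 -c "
from cell import r
print(r.job_done(), r.observe()['t'])"
```

```text
the job is handed in; nothing more can be done
the job is handed in; nothing more can be done
```

I handed the job in with the cover standing on the desk and the tray docked in the rack. No verdict was reported, so only my own checks support this.

**Cover:** it stands knob up on the bare desk between pile and rack. The first two grasps closed too high and came off the top of the knob, but the cover stayed on the pile. A third grasp about 10 mm lower held.

**Tray:** I lifted it level off the bin, which stayed in place as far as the scene picture shows. I lowered it between the rails, slid it under the lip while still gripping it, and let go after it stopped against the back wall. There the position held still while the push force rose to about 17 N.

**Last checks (wrist and scene pictures, about 31 s on the clock):**
- **Along the rack:** the tray is within about 2 mm of home. The lip edge measured 52 mm from the grip (50.5 expected) and the front edge 151.6 mm (152 expected).
- **Across the rack:** the tray sits about 5 mm off centre, within the 12 mm allowed.
- **Contents:** the carton and the adapter are in the tray.
- **Robot:** the gripper was clear of everything.

**What disagreed:**
- **Heights:** those I read from the scene and top cameras came out about 5–10 mm lower than the dimensions given, so I finished the lowering moves by force contact.
- **Rack sideways:** the top and wrist cameras differed by about 2 mm on the rack's position.
- **Bin and bystanders:** I judged these by eye only and did not measure whether they had shifted.

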